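# Sweep the walnut shells into the scrap tray

## Task

Sweep all four walnut half-shells off the chopping block into the plain scrap tray at its end, the one without dividers, pushing them across the wood with the fingertips. Do not pick up or lift the shells and do not squeeze or press hard on them; leave the salt pot, the spice jar, the mug and the pepper mill standing where they are.

Things in the scene. Friction and masses are not known exactly. Their poses are not given: they have to be found in the camera images.
- board: wooden chopping block, fixed, 280 mm along its x, 260 mm along its y, its flat rimless top 45 mm above the worktop; origin at the centre of its underside (worktop level), z up, turned up to 0.25 rad. A tray stands at each y end. The shells start on its top, two along each side: each 70 to 100 mm from its centre in x (either sign), 45 to 85 mm in y (either sign)
- scrap_tray: plain open steel tray WITHOUT dividers, fixed, 280 mm along its x, 130 mm along its y, 38 mm high, walls and floor 4 mm; origin at the centre of its underside (worktop level), axes parallel to the block's. It stands 2 mm off the block's +y or -y end (changes from run to run), centre 197 mm from the block's centre, rim 7 mm below the block's top
- divided_tray: steel tray of the same outer size, divided into three compartments that hold cutters, corks and sticks (nothing rises above 38 mm), fixed, at the other y end of the block; not for shells
- shell1: half walnut shell lying dome up, round, 40 mm across and 20 mm high, 12 g (7 to 18 g), slides easily; origin at the centre of its flat underside, z up, its yaw means nothing
- shell2: half walnut shell lying dome up, round, 40 mm across and 20 mm high, 12 g (7 to 18 g), slides easily; origin at the centre of its flat underside, z up, its yaw means nothing
- shell3: half walnut shell lying dome up, round, 40 mm across and 20 mm high, 12 g (7 to 18 g), slides easily; origin at the centre of its flat underside, z up, its yaw means nothing
- shell4: half walnut shell lying dome up, round, 40 mm across and 20 mm high, 12 g (7 to 18 g), slides easily; origin at the centre of its flat underside, z up, its yaw means nothing
- salt_pot: white ceramic salt pot standing on the block's middle line (within 4 mm of its x = 0), 40 mm across at the foot, 58 mm high, loose; origin at the centre of its underside
- spice_jar: small glass spice jar standing on the block's middle line at the other side of the centre, 38 mm across, 60 mm high, loose; origin at the centre of its underside
- mug: mug on the worktop, 82 mm across, 92 mm high, loose, to be left alone; origin at the centre of its underside
- pepper_mill: dark wooden pepper mill on the worktop, 54 mm across, 162 mm high, loose, to be left alone; origin at the centre of its underside
Mind the look-alikes: they are no part of the job. Leave any purple or white look-alike of the shell2 alone. What is shaped like the shell4 but turquoise is not meant.

How it is judged:
By the outcome, as a careful person would: the job done as asked, in the order asked, and still so for the second after the job is handed in, with the robot touching nothing.
It also fails if it takes over 58 s, if anything falls off the work surface, if the arm or the gripper's body presses on something with over 40 N, if the wrist force passes 120 N, or if a joint passes its speed limit or range.

## Robot

A 6-joint arm with a two-finger parallel gripper is mounted at the origin on the work surface. World frame = base frame: x ahead of the robot, y to its left, z up, the work surface at z = 0. Lengths are in m, angles in rad, forces in N, time in s.
With the tool pointing down it reaches from about 0.375 to 0.9 m from the base axis. Payload 3.1 kg.
Tool frame: the origin (TCP) lies midway between the tips of the shut fingers; the grasp point (between the pads) lies 19 mm behind it; x points along the fingers, y is the direction in which the jaws open and shut, and the axes are right-handed (so a half turn about x gives the same grasp; the last joint's range is limited). The gripper opens to 87 mm and grips with 3 to 60 N. Pads are 19 mm wide; open, the fingers measure 117 mm over their backs; the gripper's body (75 mm by 190 mm) begins 51 mm behind the grasp point.
Start: joints at [-1.312, 0.527, 1.433, -0, 1.181, -0.178], TCP at [0.265, -0.566, 0.223] pointing down, gripper open.
Joint ranges: [-3.08, 3.08], [-0.75, 2.2], [0.22, 2.44], [-1.43, 4.57], [0, 2.65], [-2.85, 2.85]. Speed limits (rad/s): [2.79, 2.79, 3.14, 3.14, 3.14, 3.14].

## Interface

Orientations are given as a unit quaternion [x, y, z, w].
In Python, from rig import get_obs, imaging, robot gives the robot as it stands.
- The arm moves only by the shell command python3 -m inch 'ROWS' [FORCE]. ROWS is JSON, a list of rows, each a list of 3 entries, a list of its own where there are three numbers: the finger opening in mm, from 0 to 87, then the shift along the tool's x, y, z in mm, then the turn, a rotation vector about the tool's x, y, z in degrees. In form: [[grip, [dx, dy, dz], [wx, wy, wz]], ...]. A call has 1 to 12 rows; each row shifts and turns the pose as measured when the row begins, along the tool's axes as they then stand; what a row does not reach is not made up. A row lasts 1/8 s, in which the tool goes at most 62.5 mm and 10.7 degrees, less where a joint would pass 70% of its speed; a pose out of reach is approached as far as the arm can. A call with a gripper value outside its range is refused whole. The fingers move at their own pace and stop on an object; FORCE is the grip in N (left out, the last holds). Time passes only in rows, so rows that do not move let the fingers close. It gives the time, the measured TCP pose, the force and the opening at its end, in the units of the state.
- get_obs(): the state, without advancing time (a new reading comes with each control period).
- imaging.camera(name): name is "side" or "top"; returns the picture (384x512x3 uint8, red, green, blue); there is no depth.
- imaging.camera_params(name): a dict with "camera_matrix" (3x3 intrinsics, pixels), "k1" (the pictures are not rectified: a ray, as slopes to the right and down, at radius r is drawn at 1 + k1 r^2 times it, then the intrinsics apply), "xyz" and "rotation" of the camera in the world. Camera axes: x right, y down, z forward; pixel columns grow to the right and rows downward; lengths in m; the calibration is good to about 2 mm. A picture is of the moment at which its call begins. camera_params takes no time and is no camera call.
- robot.hand_in(): hands the job in, once; it reports no verdict.
Trained networks look in the newest picture that a camera, given by its name, has taken for a name from the list of things; names that differ only in an ending like _2 or _b are one class to them, and where a whole thing is asked for, a point or a joint stands for the part that bears it (a point fixed in the world has none). Each returns a list of dicts, best first, with "confidence" (0 to 1); they miss things now and then, are a little off and sometimes report something else, mostly with a low value. They report only what shows in the picture. A call takes as long as a camera call. They do not tell look-alikes from the thing itself.
- imaging.cut_out(camera, target): "pixels" (384x512 bool, what is visible of it) and "box" ([centre column, centre row, width, height] in pixels, round what is visible of it).
- imaging.tip_of(camera, target): "pixel" ([column, row] in pixels: a listed point, or the origin of a listed thing).
The state is a dict: "time": time; "q": joint angles; "joint_velocities": joint speeds; "joint_torque": joint torques, N m; "position": TCP position; "tool_rot": TCP orientation; "ft_force": force on the tool from outside, world axes, zero at the start; "moment": the same for the moment, N m; "grip_width": finger opening in m.
Only numpy, scipy, OpenCV 4.12 (cv2) and the standard library are available. Lean on these libraries where they do the work, as an engineer would, in place of code of your own. Each camera call takes 0.05 s, during which the arm holds its last target. There are 200 camera calls.

## Working session

There is one attempt and no reset: what is moved stays moved. The work goes in short steps, Python scripts to look and compute and a shell command to move; the robot and the scene stay as the last step left them, time stands still between calls to the robot, and variables do not carry over. Pictures are saved under pics/ and viewed, about 8 in all and at most 12, crops included, and the job is handed in when it is done.

```bash
ls; mkdir -p pics
python3 - <<'E'
from rig import get_obs, imaging, robot
import cv2
for c in("top","side"):
    im=imaging.camera(c); cv2.imwrite(f"pics/{c}0.png",im[:,:,::-1]); print(c,imaging.camera_params(c))
o=get_obs(); print(o)
E
```

```text
pics
top {'camera_matrix': array([[360.33788652,   0.        , 257.99067013],
       [  0.        , 360.33788652, 193.43860802],
       [  0.        ,   0.        ,   1.        ]]), 'k1': -0.09627962160329669, 'xyz': array([ 2.70888590e-01, -8.03385974e-05,  1.09607260e+00]), 'rotation': array([ 0.70255689, -0.70180626,  0.08227925, -0.08433219])}
side {'camera_matrix': array([[369.31768649,   0.        , 261.25559188],
       [  0.        , 369.31768649, 194.47061624],
       [  0.        ,   0.        ,   1.        ]]), 'k1': -0.0010165794749194697, 'xyz': array([0.23194967, 0.9337198 , 0.64325392]), 'rotation': array([-0.11816073,  0.86476603, -0.48356227,  0.06622153])}
{'time': 0.1, 'q': array([-1.31151210e+00,  5.28379378e-01,  1.43379833e+00,  1.01075291e-05,
        1.18139194e+00, -1.78504524e-01]), 'joint_velocities': array([ 7.17993905e-05, -2.29945492e-03, -3.77631907e-03,  1.25110217e-03,
       -5.27043594e-04, -4.65225365e-04]), 'joint_torque': array([-6.60322553e-05, -4.40982771e+01, -1.77152181e+01,  6.33910904e-02,
        5.33353246e-02, -5.02042269e-05]), 'position': array([ 0.26481327, -0.56538631,  0.22165801]), 'tool_rot': array([-0.69020893, -0.15424573,  0.69025877, -0.15284866]), 'ft_force': array([-0.43793595,  0.65366442, -0.12697217]), 'moment': array([ 0.04103247,  0.08752539, -0.0337647 ]), 'grip_width': 0.08705945808692306}
```

View pics/top0.png

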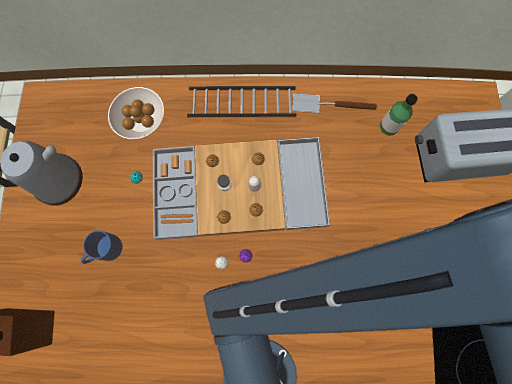

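View pics/side0.png

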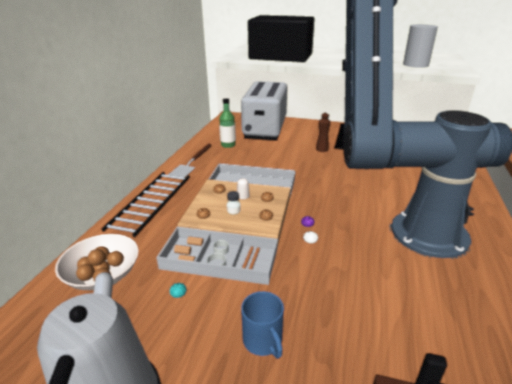

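```bash
cat > h.py <<'E'
import numpy as np, cv2
from scipy.spatial.transform import Rotation as R
from rig import get_obs, imaging, robot
def ray(c,px):
    p=imaging.camera_params(c); K=p["camera_matrix"]; k=p["k1"]
    d=(np.array(px,float)-K[:2,2])/K[0,0]; u=d.copy()
    for _ in range(20): u=d/(1+k*(u@u))
    r=R.from_quat(p["rotation"]).apply([u[0],u[1],1]); return p["xyz"],r
def at(c,px,z):
    o,r=ray(c,px); return (o+r*(z-o[2])/r[2])
def proj(c,X):
    p=imaging.camera_params(c); K=p["camera_matrix"]
    x=R.from_quat(p["rotation"]).inv().apply(np.atleast_2d(X)-p["xyz"]); u=x[:,:2]/x[:,2:]
    u=u*(1+p["k1"]*(u**2).sum(1,keepdims=True)); return u*K[0,0]+K[:2,2]
E
python3 - <<'E'
from h import *
H=dict(board=0,scrap_tray=0,divided_tray=0,shell1=.045,salt_pot=.045,spice_jar=.045,mug=0,pepper_mill=0)
for t,z in H.items():
    for d in imaging.tip_of("top",t)[:8]:
        print(t,round(d["confidence"],2),np.round(d["pixel"],1),np.round(at("top",d["pixel"],z),4))
E
```

```text
board 0.55 [238.6 187.5] [0.5538 0.0643 0.    ]
scrap_tray 0.86 [299.6 182.8] [ 0.5693 -0.1279  0.    ]
divided_tray 0.63 [176.9 191.8] [0.5398 0.2587 0.    ]
shell1 0.66 [139.3 177.5] [0.5739 0.3675 0.045 ]
shell1 0.65 [244.1 256.1] [0.3376 0.043  0.045 ]
shell1 0.64 [254.9 211.7] [0.4681 0.0123 0.045 ]
shell1 0.62 [227.4 218.5] [0.4476 0.0935 0.045 ]
shell1 0.61 [257.9 160.3] [0.6285 0.0036 0.045 ]
shell1 0.57 [214.7 161.1] [0.626  0.1364 0.045 ]
shell1 0.49 [218.5 262.4] [0.3193 0.1167 0.045 ]
salt_pot 0.48 [254.5 182.8] [0.5569 0.0138 0.045 ]
spice_jar 0.71 [227.9 183.8] [0.5537 0.0942 0.045 ]
mug 0.94 [103.9 251.2] [0.3515 0.4774 0.    ]
```

The top view shows brown shells at (212,160), (258,158), (223,217) and (256,210). The plain tray is on the right, at (302,183). Salt pot is at (254,183) and spice jar at (224,182). Look-alikes: turquoise (136,177), white (221,262) and purple (246,256) on the worktop, and brown nuts in the bowl at (138,115). Only the four brown ones on the wood are meant. I'll measure them and check the choice in one crop.

Run:
```python
from h import *
from scipy.optimize import least_squares
im=imaging.camera("top")
# block fit: tray/board masks -> outer corners of the whole group
m=np.zeros((384,512),np.uint8)
for t in("board","scrap_tray","divided_tray"):
    d=imaging.cut_out("top",t)[0]; M=d["pixels"]; m|=M.astype(np.uint8); print(t,d["confidence"],M.sum())
    c=cv2.minAreaRect(np.argwhere(M)[:,::-1].astype(np.float32)); b=cv2.boxPoints(c)
    z=.045 if t=="board" else .038
    W=np.array([at("top",p,z)[:2] for p in b]); print(np.round(W,4).tolist(), np.round(W.mean(0),4))
ds=imaging.cut_out("top","shell1")
for d in ds:
    M=d["pixels"]; cen=np.argwhere(M).mean(0)[::-1]
    print("shell",round(d["confidence"],2),M.sum(),np.round(cen,1),np.round(at("top",cen,.052),4)[:2])
for t in("salt_pot","spice_jar"):
    d=imaging.cut_out("top",t)[0]; print(t,d["confidence"],d["box"])
o=get_obs(); print(R.from_quat(o["tool_rot"]).as_matrix().round(3))
cv2.imwrite("pics/crop1.png",cv2.resize(im[130:275,120:340,::-1],None,fx=3.5,fy=3.5,interpolation=cv2.INTER_CUBIC))
```

```text
Traceback (most recent call last):
IndexError: list index out of range
```

Run:
```python
from h import *
im=imaging.camera("top")
cv2.imwrite("pics/crop1.png",cv2.resize(im[130:275,120:340,::-1],None,fx=3.5,fy=3.5,interpolation=cv2.INTER_CUBIC))
for t in("board","scrap_tray","divided_tray"):
  for d in imaging.cut_out("top",t)[:1]:
    M=d["pixels"]; print(t,round(d["confidence"],2),M.sum())
    b=cv2.boxPoints(cv2.minAreaRect(np.argwhere(M)[:,::-1].astype(np.float32)))
    W=np.array([at("top",p,.045 if t=="board" else .038)[:2] for p in b]); print(np.round(W,3).tolist(), np.round(W.mean(0),4))
for d in imaging.cut_out("top","shell1"):
    M=d["pixels"]; cen=np.argwhere(M).mean(0)[::-1]
    print("shell",round(d["confidence"],2),M.sum(),np.round(cen,1),np.round(at("top",cen,.052),4)[:2])
for t in("salt_pot","spice_jar"):
  for d in imaging.cut_out("top",t)[:1]: print(t,round(d["confidence"],2),np.round(d["box"],1),at("top",d["box"][:2],.075).round(3))
o=get_obs(); print(R.from_quat(o["tool_rot"]).as_matrix().round(3),o["time"])
```

```text
board 0.71 6718
[[0.68, 0.209], [0.698, -0.061], [0.411, -0.075], [0.393, 0.178]] [0.5454 0.0628]
scrap_tray 0.8 3896
[[0.699, -0.055], [0.714, -0.193], [0.425, -0.208], [0.413, -0.077]] [ 0.5626 -0.1332]
divided_tray 0.79 3998
[[0.677, 0.342], [0.679, 0.199], [0.389, 0.182], [0.386, 0.316]] [0.5328 0.2596]
shell 0.52 121 [257.4 158.3] [0.6327 0.005 ]
shell 0.48 177 [253.3 183.6] [0.5525 0.0174]
shell 0.45 139 [245.8 255.6] [0.3386 0.0378]
shell 0.4 130 [136.1 177. ] [0.5735 0.3753]
salt_pot 0.59 [254.6 183.3  11.9  18.8] [0.547 0.013 0.075]
spice_jar 0.54 [225.4 181.4  11.9  13.4] [0.553 0.099 0.075]
[[-0.     0.424 -0.906]
 [-0.    -0.906 -0.424]
 [-1.     0.     0.   ]] 0.95
```

View pics/crop1.png

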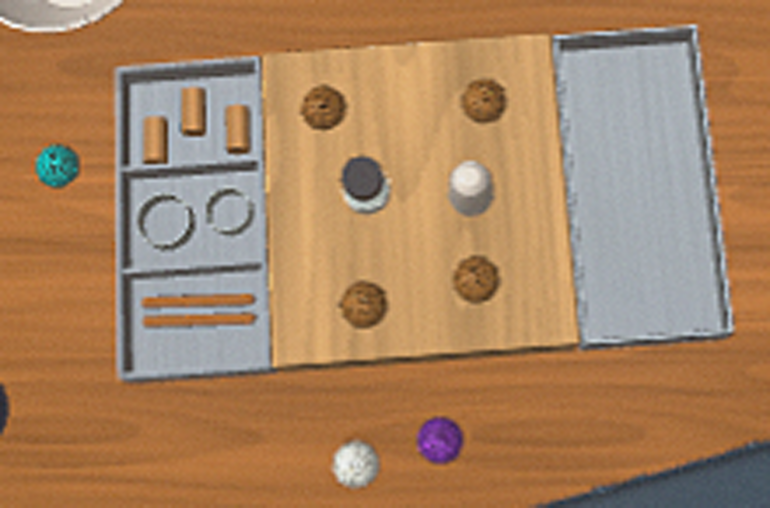

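The crop confirms four brown shells on the wood, at crop pixels (324,107), (485,101), (363,304) and (476,279). The scrap tray is on the right, and turquoise, white and purple lie off the block. Next I fit the block pose from its corners.

Run:
```python
from h import *
from scipy.optimize import least_squares
px=lambda a:(np.array(a,float)+.5)/3.5-.5+[120,130]
C=px([(262,56),(551,35),(580,346),(271,368),(697,27),(733,332)])
L=np.array([(.14,.13,.045),(.14,-.13,.045),(-.14,-.13,.045),(-.14,.13,.045),(.14,-.262,.038),(-.14,-.262,.038)])
def f(p):
    c,s=np.cos(p[2]),np.sin(p[2]); W=L.copy(); W[:,:2]=L[:,:2]@np.array([[c,s],[-s,c]])+p[:2]; return (proj("top",W)-C).ravel()
r=least_squares(f,[.55,.065,.076]); p=r.x; print(p.round(4)); print(r.fun.reshape(-1,2).round(1).tolist())
c,s=np.cos(p[2]),np.sin(p[2]); A=np.array([[c,-s],[s,c]])
S=px([(324,107),(485,101),(363,304),(476,279)])
for n,q in zip("abcd",S):
    w=at("top",q,.054)[:2]; print(n,w.round(4),"board frame",(A.T@(w-p[:2])*1e3).round(1))
for n,q,z in(("jar",px((366,185)),.075),("salt",px((470,188)),.074)):
    w=at("top",q,z)[:2]; print(n,w.round(4),(A.T@(w-p[:2])*1e3).round(1))
o=get_obs(); Rm=R.from_quat(o["tool_rot"])
# target: tool x down, tool y along board +-x
for sg in(1,-1):
    y=np.array([c*sg,s*sg,0]);x=np.array([0,0,-1.]);T=R.from_matrix(np.c_[x,y,np.cross(x,y)])
    print(sg,np.degrees((Rm.inv()*T).as_rotvec()).round(1))
np.save("bp.npy",p)
```

```text
[0.5482 0.0627 0.0763]
[[-0.5, -0.3], [0.1, -0.4], [0.1, -0.2], [0.0, 0.1], [-0.1, -0.1], [0.4, 0.7]]
a [0.6258 0.1429] board frame [83.5 74.1]
b [0.6312 0.0026] board frame [ 78.2 -66.2]
c [0.452  0.1047] board frame [-92.7  49.2]
d [0.4735 0.01  ] board frame [-78.6 -46.8]
jar [0.5496 0.1024] [ 4.4 39.5]
salt [0.5473 0.0151] [ -4.5 -47.4]
1 [-69.3   0.   -0. ]
-1 [110.7  -0.   -0. ]
```

Board frame fits within 0.7 px; I'll push along board −y with the slightly open fingers as a fork. First I'll turn the tool, then transit high.

```bash
cat > st.py <<'E'
from h import *
p=np.load("bp.npy");c,s=np.cos(p[2]),np.sin(p[2]);A=np.array([[c,-s],[s,c]])
o=get_obs();w=o["position"];y=np.array([c,s,0]);x=np.array([0,0,-1.])
T=R.from_matrix(np.c_[x,y,np.cross(x,y)])
print("t",round(o["time"],2),"board mm",(A.T@(w[:2]-p[:2])*1e3).round(1),"z",(w[2]*1e3).round(1),"turn left",np.degrees((R.from_quat(o["tool_rot"]).inv()*T).as_rotvec()).round(1),"F",o["ft_force"].round(1),"grip",round(o["grip_width"]*1e3,1))
E
python3 -m inch '[[28,[-4,0,0],[-9.9,0,0]],[28,[-4,0,0],[-9.9,0,0]],[28,[-4,0,0],[-9.9,0,0]],[28,[-4,0,0],[-9.9,0,0]],[28,[-4,0,0],[-9.9,0,0]],[28,[0,0,0],[-9.9,0,0]],[28,[0,0,0],[-9.9,0,0]]]'; python3 st.py
```

```text
time: 1.82
position: [0.265, -0.5658, 0.2431]
tool_rot: [0.47, 0.528, -0.47, 0.528]
ft_force: [0.7, -0.4, 0.2]
grip_width: 0.0303
t 1.82 board mm [-330.4 -605. ] z 243.1 turn left [ 2.3 -0.  -0. ] F [ 0.7 -0.4  0.2] grip 30.3
```

```bash
python3 -m inch '[[28,[0,34,-48],[2.3,0,0]],[28,[0,34,-48],[0,0,0]],[28,[0,34,-48],[0,0,0]],[28,[0,34,-48],[0,0,0]],[28,[0,34,-48],[0,0,0]],[28,[0,34,-48],[0,0,0]],[28,[0,34,-48],[0,0,0]],[28,[0,34,-48],[0,0,0]],[28,[0,34,-48],[0,0,0]],[28,[0,34,-48],[0,0,0]]]'; python3 st.py
```

```text
time: 3.08
position: [0.5758, -0.0528, 0.2436]
tool_rot: [0.483, 0.512, -0.483, 0.52]
ft_force: [1.1, -0.3, 0.2]
grip_width: 0.0281
t 3.08 board mm [  18.7 -117.2] z 243.6 turn left [-0.6  0.5 -0.4] F [ 1.1 -0.3  0.2] grip 28.1
```

```bash
python3 -m inch '[[28,[30,30,-46],[0,0,0]],[28,[30,30,-46],[-0.6,0,0]],[28,[30,0,0],[0,0,0]],[28,[0,0,0],[0,0,0]]]'; python3 st.py
```

```text
time: 3.58
position: [0.6338, 0.0476, 0.1538]
tool_rot: [0.479, 0.515, -0.477, 0.526]
ft_force: [0.2, -0.1, 0.5]
grip_width: 0.028
t 3.58 board mm [ 84.2 -21.5] z 153.8 turn left [ 0.5  0.6 -0.7] F [ 0.2 -0.1  0.5] grip 28.0
```

```bash
python3 -m inch '[[28,[40,-6,-2],[0.5,0.6,-0.7]],[28,[35,0,0],[0,0,0]],[28,[22,0,0],[0,0,0]],[28,[0,0,0],[0,0,0]]]'; python3 st.py
python3 - <<'E'
from h import *
im=imaging.camera("side")
cv2.imwrite("pics/s1.png",cv2.resize(im[150:290,150:320,::-1],None,fx=4,fy=4,interpolation=cv2.INTER_CUBIC))
E
```

```text
time: 4.08
position: [0.6334, 0.0462, 0.0611]
tool_rot: [0.485, 0.515, -0.479, 0.521]
ft_force: [0.6, -0.1, 0.2]
grip_width: 0.0282
t 4.08 board mm [ 83.7 -22.9] z 61.1 turn left [-0.2  0.  -0.7] F [ 0.6 -0.1  0.2] grip 28.2
```

View pics/s1.png

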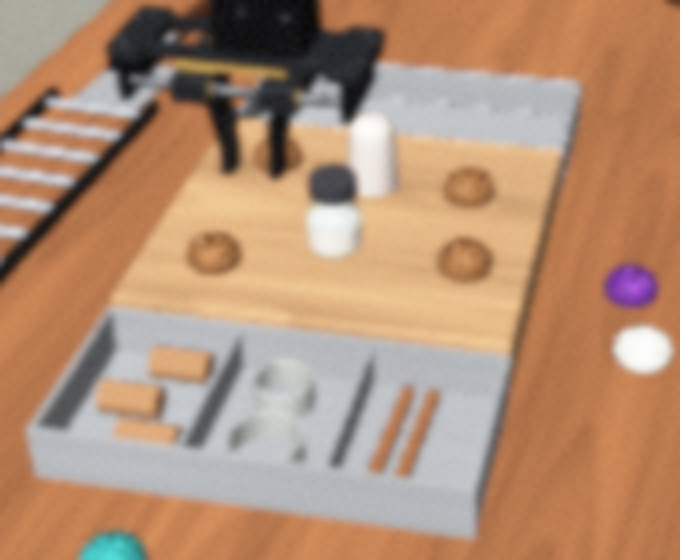

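Side crop: the fork is right behind the far near-tray shell at (277,155), about 6 mm too far left, in agreement with the numbers. I'll correct, lower and sweep.

```bash
python3 -m inch '[[28,[7,-6,0],[0,0,-0.7]],[28,[4,0,0],[0,0,0]],[28,[0,0,0],[0,0,0]]]'; python3 st.py
```

```text
time: 4.5
position: [0.6309, 0.0448, 0.0548]
tool_rot: [0.484, 0.515, -0.48, 0.52]
ft_force: [-0.1, -0.1, -0.7]
grip_width: 0.0278
t 4.5 board mm [ 81.1 -24.1] z 54.8 turn left [-0.3  0.1 -0.5] F [-0.1 -0.1 -0.7] grip 27.8
```

```bash
python3 -m inch '[[28,[4,-4,4],[0,0,0]],[28,[2,-2,10],[0,0,0]],[28,[0,0,14],[0,0,0]],[28,[0,0,15],[0,0,0]],[28,[0,0,15],[0,0,0]]]'; python3 st.py
```

```text
time: 5.12
position: [0.6293, -0.017, 0.0491]
tool_rot: [0.483, 0.515, -0.48, 0.521]
ft_force: [-0.4, -0.2, -0.3]
grip_width: 0.0282
t 5.12 board mm [ 74.8 -85.6] z 49.1 turn left [-0.2  0.2 -0.6] F [-0.4 -0.2 -0.3] grip 28.2
```

```bash
python3 -m inch '[[28,[-1,1,15],[0,0,0]],[28,[-1,0,15],[0,0,0]],[28,[0,0,15],[0,0,0]],[28,[0,0,15],[0,0,0]],[28,[0,0,8],[0,0,0]],[28,[0,0,0],[0,0,0]]]'; python3 st.py
python3 - <<'E'
from h import *
im=imaging.camera("side")
cv2.imwrite("pics/s2.png",cv2.resize(im[150:290,150:320,::-1],None,fx=4,fy=4,interpolation=cv2.INTER_CUBIC))
E
```

```text
time: 5.88
position: [0.6361, -0.0922, 0.0516]
tool_rot: [0.484, 0.513, -0.48, 0.521]
ft_force: [0.7, 0.1, -0.4]
grip_width: 0.0283
t 5.88 board mm [  75.8 -161.1] z 51.6 turn left [-0.4  0.2 -0.6] F [ 0.7  0.1 -0.4] grip 28.3
```

View pics/s2.png

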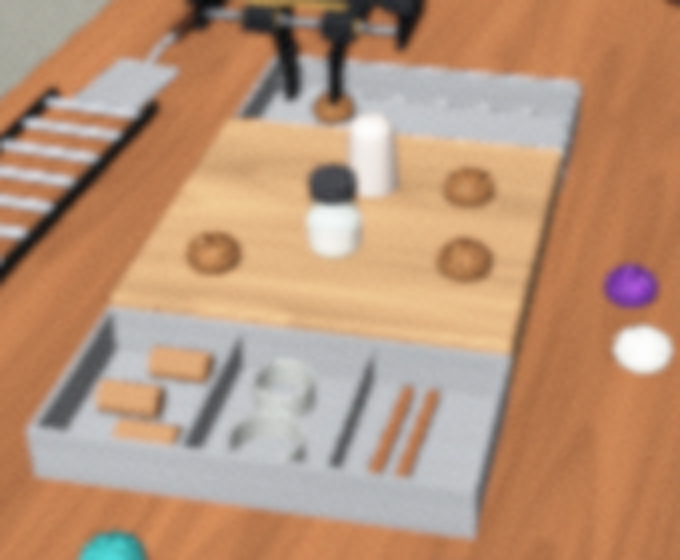

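The first shell lies in the plain tray, at crop (333,107). Next is the far shell on the same side.

```bash
python3 -m inch '[[28,[-35,0,0],[0,0,-0.6]],[28,[-35,0,-20],[0,0,0]],[28,[-5,0,-50],[0,0,0]],[28,[0,3,-50],[0,0,0]],[28,[0,3,-50],[0,0,0]],[28,[0,3,-50],[0,0,0]],[28,[0,0,-40],[0,0,0]],[28,[0,0,0],[0,0,0]]]'; python3 st.py
```

```text
time: 6.92
position: [0.6243, 0.1814, 0.1284]
tool_rot: [0.481, 0.518, -0.481, 0.518]
ft_force: [0.3, -0.5, -0.7]
grip_width: 0.0277
t 6.92 board mm [ 84.9 112.6] z 128.4 turn left [-0.1  0.   0. ] F [ 0.3 -0.5 -0.7] grip 27.7
```

```bash
python3 -m inch '[[28,[35,0,-4],[0,0,0]],[28,[28,0,0],[0,0,0]],[28,[11,0,0],[0,0,0]],[28,[3,0,0],[0,0,0]],[28,[0,0,0],[0,0,0]]]'; python3 st.py
```

```text
time: 7.55
position: [0.625, 0.1843, 0.0513]
tool_rot: [0.481, 0.517, -0.481, 0.52]
ft_force: [-0.6, -0.6, 0.4]
grip_width: 0.0277
t 7.55 board mm [ 85.8 115.5] z 51.3 turn left [-0.   0.1 -0.1] F [-0.6 -0.6  0.4] grip 27.7
```

```bash
python3 -m inch '[[28,[0,-1,4],[0,0,0]],[28,[0,0,8],[0,0,0]],[28,[0,0,12],[0,0,0]],[28,[0,0,15],[0,0,0]],[28,[0,0,15],[0,0,0]],[28,[0,0,15],[0,0,0]],[28,[0,0,15],[0,0,0]],[28,[0,0,15],[0,0,0]],[28,[0,0,15],[0,0,0]]]'; python3 st.py
```

```text
time: 8.68
position: [0.6349, 0.0619, 0.0543]
tool_rot: [0.482, 0.516, -0.48, 0.521]
ft_force: [-0.1, -0.2, -0.2]
grip_width: 0.0279
t 8.68 board mm [86.4 -7.4] z 54.3 turn left [-0.1  0.1 -0.4] F [-0.1 -0.2 -0.2] grip 27.9
```

```bash
python3 -m inch '[[28,[3,-1,14],[0,0,-0.4]],[28,[1,0,15],[0,0,0]],[28,[1,0,15],[0,0,0]],[28,[1,0,15],[0,0,0]],[28,[1,0,15],[0,0,0]],[28,[1,0,15],[0,0,0]],[28,[0,0,15],[0,0,0]],[28,[0,0,15],[0,0,0]],[28,[0,0,14],[0,0,0]],[28,[0,0,12],[0,0,0]],[28,[0,0,0],[0,0,0]]]'; python3 st.py
python3 - <<'E'
from h import *
im=imaging.camera("side"); im2=imaging.camera("top")
a=cv2.resize(im[150:290,150:320,::-1],None,fx=2.8,fy=2.8,interpolation=cv2.INTER_CUBIC)
b=cv2.resize(im2[120:260,190:340,::-1],None,fx=2.8,fy=2.8,interpolation=cv2.INTER_CUBIC)
cv2.imwrite("pics/s3.png",np.hstack([a[:,:375],b]))
E
```

```text
time: 10.05
position: [0.6482, -0.0863, 0.0508]
tool_rot: [0.486, 0.517, -0.478, 0.517]
ft_force: [0.9, 0.6, -0.2]
grip_width: 0.0279
t 10.05 board mm [  88.3 -156.2] z 50.8 turn left [-0.4 -0.5 -0.5] F [ 0.9  0.6 -0.2] grip 27.9
```

View pics/s3.png

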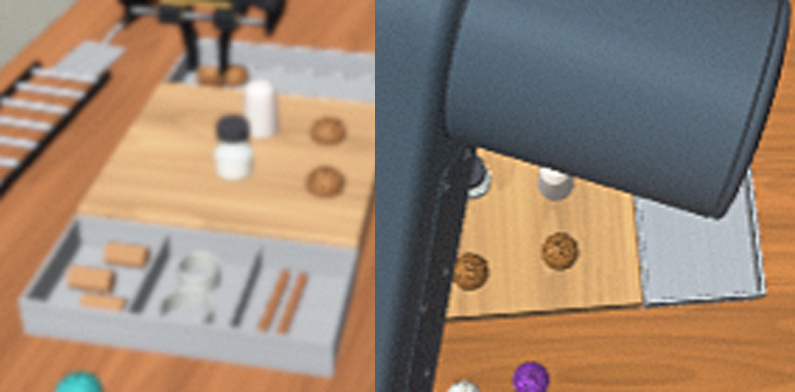

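Two shells are in the tray, at (210,75) and (235,75) in the left half of the picture. Pot and jar are undisturbed. Now the near side: shell d first, lifting well above the pot.

```bash
python3 -m inch '[[28,[-45,0,0],[0,-0.5,-0.5]],[28,[-45,0,0],[0,0,0]],[28,[-15,-20,-20],[0,0,0]],[28,[0,-35,-30],[0,0,0]],[28,[0,-35,-30],[0,0,0]],[28,[0,-35,-30],[0,0,0]],[28,[0,-35,-30],[0,0,0]],[28,[0,0,0],[0,0,0]]]'; python3 st.py
```

```text
time: 11.15
position: [0.4707, 0.0508, 0.1586]
tool_rot: [0.48, 0.52, -0.481, 0.518]
ft_force: [0.7, -0.5, -1.0]
grip_width: 0.0279
t 11.15 board mm [-78.2  -5.9] z 158.6 turn left [ 0.  -0.1  0.2] F [ 0.7 -0.5 -1. ] grip 27.9
```

```bash
python3 -m inch '[[28,[40,0,0],[0,0,0]],[28,[35,0,0],[0,0,0]],[28,[22,0,0],[0,0,0]],[28,[9,0,0],[0,0,0]],[28,[3,0,0],[0,0,0]],[28,[0,0,0],[0,0,0]]]'; python3 st.py
```

```text
time: 11.9
position: [0.4787, 0.051, 0.0489]
tool_rot: [0.482, 0.517, -0.477, 0.523]
ft_force: [-0.8, 0.4, 0.8]
grip_width: 0.0277
t 11.9 board mm [-70.2  -6.3] z 48.9 turn left [ 0.2  0.1 -0.6] F [-0.8  0.4  0.8] grip 27.7
```

```bash
python3 -m inch '[[28,[-2,-8,0],[0,0,-0.6]],[28,[0,-3,3],[0,0,0]],[28,[0,0,8],[0,0,0]],[28,[0,0,12],[0,0,0]]]'; python3 st.py
```

```text
time: 12.4
position: [0.4699, 0.0262, 0.053]
tool_rot: [0.48, 0.519, -0.479, 0.522]
ft_force: [0.7, 0.6, 0.7]
grip_width: 0.0279
t 12.4 board mm [-80.9 -30.3] z 53.0 turn left [ 0.3  0.1 -0.2] F [0.7 0.6 0.7] grip 27.9
```

```bash
python3 -m inch '[[28,[2,1,14],[0,0,0]],[28,[0,0,15],[0,0,0]],[28,[0,0,15],[0,0,0]],[28,[0,0,15],[0,0,0]],[28,[0,0,15],[0,0,0]],[28,[0,0,15],[0,0,0]],[28,[0,0,15],[0,0,0]],[28,[0,0,14],[0,0,0]],[28,[0,0,10],[0,0,0]],[28,[0,0,0],[0,0,0]]]'; python3 st.py
```

```text
time: 13.65
position: [0.4828, -0.1131, 0.0511]
tool_rot: [0.481, 0.517, -0.479, 0.521]
ft_force: [-0.5, 0.2, -0.1]
grip_width: 0.028
t 13.65 board mm [ -78.7 -170.3] z 51.1 turn left [ 0.1  0.2 -0.3] F [-0.5  0.2 -0.1] grip 28.0
```

```bash
python3 -m inch '[[28,[-40,0,0],[0,0,0]],[28,[-35,0,-10],[0,0,0]],[28,[-5,-3,-50],[0,0,0]],[28,[0,-4,-50],[0,0,0]],[28,[0,-4,-50],[0,0,0]],[28,[0,-3,-50],[0,0,0]],[28,[0,0,-45],[0,0,0]],[28,[0,0,0],[0,0,0]]]'; python3 st.py
python3 - <<'E'
from h import *
im=imaging.camera("side"); im2=imaging.camera("top")
a=cv2.resize(im[150:290,150:320,::-1],None,fx=2.5,fy=2.5,interpolation=cv2.INTER_CUBIC)
b=cv2.resize(im2[120:260,190:340,::-1],None,fx=2.5,fy=2.5,interpolation=cv2.INTER_CUBIC)
cv2.imwrite("pics/s4.png",np.hstack([a,b]))
E
```

```text
time: 14.65
position: [0.4464, 0.1494, 0.133]
tool_rot: [0.481, 0.518, -0.479, 0.521]
ft_force: [0.0, 0.3, 1.4]
grip_width: 0.0281
t 14.65 board mm [-94.9  94.3] z 133.0 turn left [ 0.2  0.1 -0.3] F [0.  0.3 1.4] grip 28.1
```

View pics/s4.png

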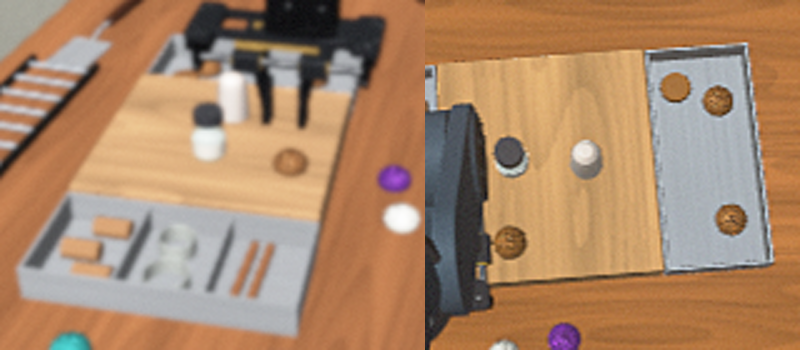

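Three shells are in the tray, right panel (676,87), (718,100) and (731,219); one is flipped. The last is on the wood at (510,242).

```bash
python3 -m inch '[[28,[35,-1,0],[0,0,0]],[28,[28,-1,0],[0,0,0]],[28,[12,-1,0],[0,0,0]],[28,[4,0,0],[0,0,0]],[28,[0,0,0],[0,0,0]]]'; python3 st.py
```

```text
time: 15.38
position: [0.4478, 0.1419, 0.0532]
tool_rot: [0.484, 0.514, -0.48, 0.52]
ft_force: [0.5, -0.5, -0.2]
grip_width: 0.0277
t 15.38 board mm [-94.1  86.7] z 53.2 turn left [-0.4  0.2 -0.6] F [ 0.5 -0.5 -0.2] grip 27.7
```

```bash
python3 -m inch '[[28,[2,1,4],[0,0,0]],[28,[1,0,8],[0,0,0]],[28,[0,0,12],[0,0,0]],[28,[0,0,15],[0,0,0]],[28,[0,0,15],[0,0,0]],[28,[0,0,15],[0,0,0]],[28,[0,0,15],[0,0,0]],[28,[0,0,15],[0,0,0]],[28,[0,0,15],[0,0,0]]]'; python3 st.py
```

```text
time: 16.5
position: [0.459, 0.0201, 0.0523]
tool_rot: [0.485, 0.513, -0.479, 0.521]
ft_force: [0.5, -0.7, -0.5]
grip_width: 0.028
t 16.5 board mm [-92.3 -35.6] z 52.3 turn left [-0.4  0.2 -0.9] F [ 0.5 -0.7 -0.5] grip 28.0
```

```bash
python3 -m inch '[[28,[1,0,15],[0,0,-0.5]],[28,[0,0,15],[0,0,0]],[28,[0,0,15],[0,0,0]],[28,[0,0,15],[0,0,0]],[28,[0,0,15],[0,0,0]],[28,[0,0,15],[0,0,0]],[28,[0,0,15],[0,0,0]],[28,[0,0,12],[0,0,0]],[28,[0,0,8],[0,0,0]],[28,[0,0,0],[0,0,0]]]'; python3 st.py
python3 -m inch '[[28,[-40,0,0],[0,0,0]],[28,[-40,0,0],[0,0,0]],[28,[-40,0,30],[0,0,0]],[28,[-20,0,60],[0,0,0]],[28,[0,0,60],[0,0,0]],[28,[0,0,60],[0,0,0]],[28,[0,0,60],[0,0,0]],[28,[0,0,0],[0,0,0]]]'
python3 - <<'E'
from h import *
im=imaging.camera("side"); im2=imaging.camera("top")
a=cv2.resize(im[150:370,150:320,::-1],None,fx=1.9,fy=1.9,interpolation=cv2.INTER_CUBIC)
b=cv2.resize(im2[120:340,90:340,::-1],None,fx=1.9,fy=1.9,interpolation=cv2.INTER_CUBIC)
cv2.imwrite("pics/s5.png",np.hstack([a,b]))
E
```

```text
time: 17.75
position: [0.4685, -0.1149, 0.0516]
tool_rot: [0.484, 0.514, -0.482, 0.519]
ft_force: [-0.5, 0.7, -0.4]
grip_width: 0.028
t 17.75 board mm [ -93.1 -170.9] z 51.6 turn left [-0.5  0.2 -0.4] F [-0.5  0.7 -0.4] grip 28.0
time: 18.75
position: [0.4859, -0.386, 0.195]
tool_rot: [0.481, 0.518, -0.48, 0.519]
ft_force: [-0.4, 1.0, -0.4]
grip_width: 0.0282
```

View pics/s5.png

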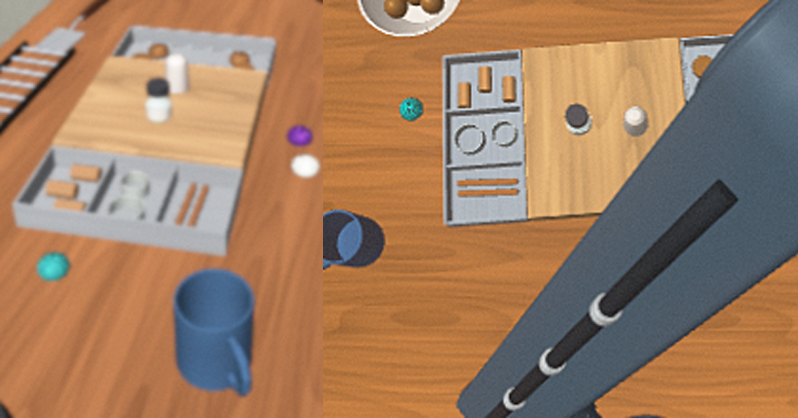

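The wood is clear and the mug, pot and jar are standing. I'll check the fourth shell with a close crop of the tray.

Run:
```python
from h import *
im=imaging.camera("side")
cv2.imwrite("pics/s6.png",cv2.resize(im[100:200,190:345,::-1],None,fx=5,fy=5,interpolation=cv2.INTER_CUBIC))
```

```text
(no output)
```

View pics/s6.png

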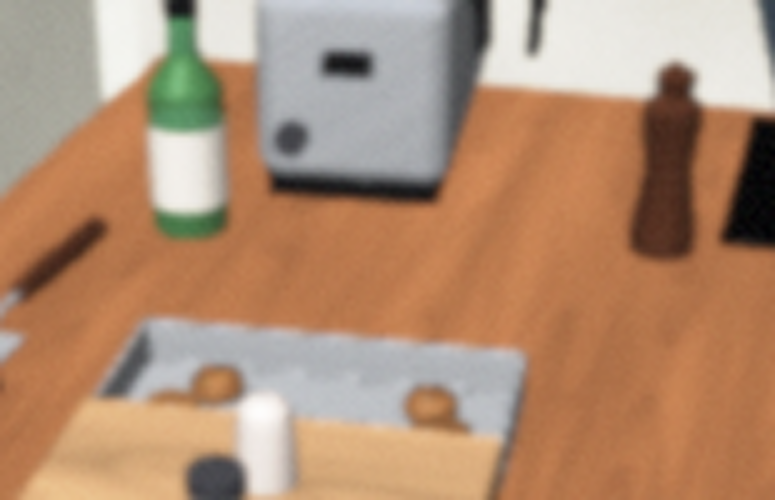

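The crop shows two whole shells at (217,383) and (432,405), and two slivers behind the block edge at (172,398) and (455,425). The mill is standing. I'll move the arm clear for one top view.

```bash
python3 -m inch '[[28,[-10,-38,20],[0,0,0]],[28,[-10,-38,20],[0,0,0]],[28,[0,-38,20],[0,0,0]],[28,[0,-38,20],[0,0,0]],[28,[0,-38,20],[0,0,0]],[28,[0,-10,10],[0,0,0]],[28,[0,0,0],[0,0,0]]]'
python3 - <<'E'
from h import *
im=imaging.camera("top")
cv2.imwrite("pics/t7.png",cv2.resize(im[125:275,180:350,::-1],None,fx=3.8,fy=3.8,interpolation=cv2.INTER_CUBIC))
E
```

```text
time: 19.77
position: [0.295, -0.4933, 0.214]
tool_rot: [0.478, 0.528, -0.472, 0.519]
ft_force: [0.2, 0.7, -0.4]
grip_width: 0.0281
```

View pics/t7.png

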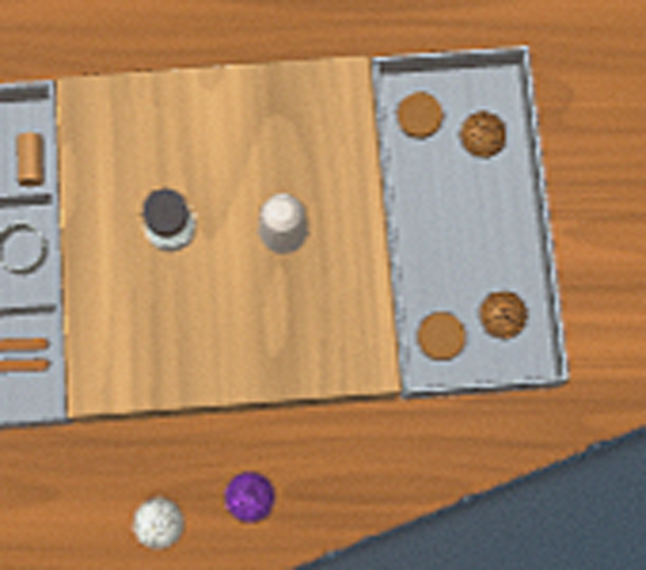

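All four shells are in the plain tray, at (420,115), (484,133), (441,335) and (503,315). Pot, jar and look-alikes look unmoved.

```bash
python3 -c "
from rig import robot; print(robot.hand_in())"
```

```text
the job is handed in; nothing more can be done
None
```

All four brown shells are off the chopping block and in the plain scrap tray, and the job is handed in after about 20 s of the 58 s allowed. I pushed each one across the wood with the fingertips held about 28 mm apart, and never gripped or lifted a shell.

- **Shells:** the last top view shows all four flat on the tray floor and none left on the block. Two turned over as they dropped in, so they lie dome down.
- **Other things:** the salt pot, spice jar, purple and white look-alikes look unmoved in the last top view. The mug, pepper mill and turquoise look-alike were standing where they had been in pictures taken about a second earlier. I judged these by eye and did not measure them again.
- **Forces:** the wrist force readings stayed under 2 N. They were taken at the end of each move, so brief peaks in between would not show.
- **Detection:** the trained networks were unreliable on the shells. One missed three of the four and reported look-alikes and the salt pot instead. I used positions read from the picture, with the block's outline fitted to within 0.7 pixels.

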